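Unlatch and open the teal lens case

ROBOT

A 6-joint arm with a two-finger parallel gripper is mounted at the origin on the work surface. World frame = base frame: x ahead of the robot, y to its left, z up, the work surface at z = 0. Lengths are in mm, angles in rad, forces in N, time in s.
With the tool pointing down it reaches from about 350 to 775 mm from the base axis. Payload 7.3 kg.
Tool frame: the origin (TCP) lies midway between the tips of the shut fingers; the grasp point (between the pads) lies 19 mm behind it; z points along the fingers, y is the direction in which the jaws open and shut (so a half turn about z gives the same grasp; the last joint's range is limited). The gripper opens to 92 mm and grips with 3 to 60 N. Pads are 19 mm wide; open, the fingers measure 130 mm over their backs; the gripper's body (75 mm by 190 mm) begins 47 mm behind the grasp point.
Start: joints at [1.161, 0.342, 1.524, -0, 1.275, -0.146], TCP at [136.879, 506.862, 226.741] pointing down, gripper open.
Joint ranges: [-2.53, 2.53], [-0.77, 2.02], [0.04, 2.7], [-1, 4.14], [0.28, 2.66], [-3.11, 3.11]. Speed limits (rad/s): [2.57, 2.57, 3.14, 3.14, 3.14, 3.14].

INTERFACE

Orientations are given as [roll, pitch, yaw] about the fixed x, y, z axes, in that order (R = Rz(yaw) Ry(pitch) Rx(roll)).
In Python, from plant import sensors, imaging, ticket gives the robot as it stands. The module is installed in compiled form; this text tells all that it offers.
- The arm moves only by the tool arm_command, never from a script. Its argument "increments" is one flat list of numbers, 5 for each row, row after row: the closure, from 0 (fully open) to 1 (shut), then the shift along the tool's x, y, z in mm, then the turn about the tool's z in degrees. In form: [hand, dx, dy, dz, spin, hand, dx, dy, dz, spin, ...]. A call has 1 to 20 rows; each row is the pose to reach, as a shift and turn from the pose commanded when the call began, along the tool's axes at that moment; what a row does not reach only later rows make up. A row lasts 1/8 s, in which the tool goes at most 62.5 mm and 10.7 degrees, less where a joint would pass 70% of its speed; a pose out of reach is approached as far as the arm can. A call with a gripper value outside its range is refused whole. The fingers move at their own pace and stop on an object; the grip force is fixed at half the most. Time passes only in rows, so rows that repeat a pose let the fingers close. It gives the time, the measured TCP pose, the force and the opening at its end, in the units of the state.
- sensors.get_obs(): the state, without advancing time (a new reading comes with each control period).
- imaging.capture(name): name is "scene" or "top" or "wrist"; returns the picture (384x512x3 uint8, blue, green, red); there is no depth.
- imaging.calibration(name): a dict with "fx", "fy", "cx", "cy" (pixels), "world_to_cam" (4x4, takes a point from world to camera coordinates); the wrist camera has in their place "hand_eye" (4x4, takes a point from camera to tool coordinates, whose origin is the TCP and whose axes are the flange's). Camera axes: x right, y down, z forward; pixel columns grow to the right and rows downward; lengths in mm; the calibration is good to about 2 mm. The wrist camera is an equidistant fisheye: a pixel r from the principal point sees the ray r / f radians off the axis. A picture is of the moment at which its call begins: read the wrist's pose just before it. calibration takes no time and is no camera call.
- ticket.close_job(): hands the job in, once; it reports no verdict.
The state is a dict: "time": time; "joint_positions": joint angles; "dq": joint speeds; "tau": joint torques, N m; "tool_pos": TCP position; "tcp_rot": TCP orientation; "contact_force": force on the tool from outside, world axes, zero at the start; "moment": the same for the moment, N m; "grip_width": finger opening in mm.
Only numpy, scipy, OpenCV 4.12 (cv2) and the standard library are available. Lean on these libraries where they do the work, as an engineer would, in place of code of your own. Each camera call takes 0.05 s, during which the arm holds its last target. There are 200 camera calls.

TASK

On the microscope bench stand two lens cases, one teal and one grey. On the teal case, swing the red-pegged latch lever sideways until it is right off the lid, then raise the lid by its yellow front tab to at least 60 degrees and leave it standing open, so that the lenses can be taken out. Leave the grey case, the oil bottle and the culture dish alone.

Things in the scene. Friction and masses are not known exactly. Their poses are not given: they have to be found in the camera images.
- teal_case: Teal hard case for microscope lenses, fixed to the bench, 160 (x) x 210 (y) x 70 mm high plus a 16 mm lid (lid top 86.5 mm above the bench). Origin: centre of its underside; x points from its front (latch and tab, on the robot's side) to its hinged back, z up, y to the robot's left. The latch stands on the front at y = +75 mm, the tab at y = 0. Lid hinge line: along y at x = 80, z = 70.5 mm.
- teal_peg (a point): Point to grip on the red upright peg of the teal case's latch lever: on the peg's axis, 118 mm above the bench. Peg 14 mm in diameter, from 95.5 mm (top of the flat lever) to 131.5 mm above the bench, 53 mm from the lever's pivot. The steel lever is 16 mm wide, 8 mm thick and reaches 65 mm from the pivot.
- teal_tab (a point): Grip point of the teal lid's yellow tab, a bar 16 mm wide (case y) and 10 mm thick that sticks out 42 mm from the middle of the lid's front edge; the point is 30 mm out. Lid closed: at case (-110, 0, 78.5) mm, which is 190 mm in front of the hinge line and 8 mm above it. Pinched on its two sides, it can turn between the fingers as the lid rises.
- teal_latch (a joint): Angle of the teal latch lever, rad, 0 to 1.9, about an upright pivot at case x = -105, y = 75 mm, on a bracket 24 mm wide. At 0 it points along case +x over the lid and holds it down; it grows as the lever swings towards case +y (counterclockwise from above) to lie in front of the lid. It clears the lid above 1.31. It stays where it is left; about 1 N at the peg moves it.
- teal_lid (a joint): Opening angle of the teal case's lid in rad, 0 closed to 1.9, about the hinge line at its back; the tab goes up and away from the robot. 1.57 is upright. The stiff hinge holds the lid where it is left; about 3 N at the tab lifts it.
- grey_case: Light grey lens case, the same shape and size with the same tab and latch, fixed to the bench and shut; a bystander. Origin and axes as on the teal case.
- oil_bottle: Small amber bottle with a black cap, 36 mm in diameter and 85 mm high, standing between the two cases towards the back; a bystander. Origin: centre of its underside.
- dish: Pink round culture dish with its lid on, 94 mm in diameter and 16 mm high, on the bench to the robot's left of the cases; a bystander. Origin: centre of its underside.

How it is judged (in metres and radians):
On the way, in this order (a step that is already met when the one before it is completed fails the run):
1. the teal case's latch lever is swung clear of the lid (value of joint teal_latch above 1.33 rad), for 0.2 s.
2. the teal case's lid is raised to at least 60 degrees (value of joint teal_lid above 1.04 rad), for 0.2 s.
At the end, for the whole second after the job is handed in: the teal case's latch lever stands clear of the lid (beyond 1.33 rad, 76 degrees) and its lid stands open and still at 1.04 rad (60 degrees) or more, anywhere up to its stop; the grey case, bottle and dish are undisturbed (value of joint teal_latch above 1.33 rad and value of joint teal_lid above 1.04 rad and velocity of joint teal_lid between -0.05 and 0.05 rad/s); the robot touches nothing.
It fails at once if the teal lid is forced up past a closed latch (value of joint teal_lid above 0.25 rad and value of joint teal_latch below 1.1 rad).
It fails at once if the grey case is pushed or worked (more than 4 N from the robot) (contact force between grey_case and the fingers above 4 N or contact force between grey_case and the arm above 4 N).
It fails at once if the oil bottle is shifted more than 30 mm or tipped (distance of oil_bottle from where it was at the start of the episode above 0.03 m or angle between oil_bottle's own z axis and vertical above 0.4 rad).
It fails at once if the dish is shifted more than 30 mm or tipped (distance of dish from where it was at the start of the episode above 0.03 m or angle between dish's own z axis and vertical above 0.4 rad).
It also fails if it takes over 50 s, if anything falls off the work surface, if the arm or the gripper's body presses on something with over 40 N, if the wrist force passes 120 N, or if a joint passes its speed limit or range.

## Working session

There is one attempt and no reset: what is moved stays moved. The work goes in short steps, Python scripts to look and compute and a tool call to move; the robot and the scene stay as the last step left them, time stands still between calls to the robot, and variables do not carry over. Pictures are saved under pics/ and viewed, about 8 in all and at most 12, crops included, and the job is handed in when it is done.

Besides the shell and the picture viewer there is one more tool, called after "Emit:" as a command line: name --argument value ..., lists and objects as JSON in quotes. arm_command: Moves the arm, as the interface text tells. Its arguments: {"type":"object","properties":{"increments":{"type":"array","items":{"type":"number"}}},"required":["increments"]}

```bash
mkdir -p pics; python3 - <<'E'
from plant import sensors, imaging
import cv2
o=sensors.get_obs();print(o)
for n in("scene","top"):
    im=imaging.capture(n);cv2.imwrite(f"pics/{n}0.png",im)
    print(n,imaging.calibration(n))
print(imaging.calibration("wrist"))
E
```

```text
{'time': 0.0, 'joint_positions': array([ 1.16101050e+00,  3.42739789e-01,  1.52502540e+00, -1.95457678e-05,
        1.27536470e+00, -1.45997817e-01]), 'dq': array([-7.19455318e-05,  1.61457971e-04,  6.19815721e-04, -3.77138645e-04,
        1.38058472e-03,  7.87879165e-04]), 'tau': array([-1.82618282e-03, -4.31232584e+01, -2.44215095e+01,  7.15735881e-02,
        5.61300537e-02, -1.09139201e-04]), 'tool_pos': array([136.70965893, 506.47204679, 226.03316774]), 'tcp_rot': array([-3.14006906e+00, -2.05144136e-04,  2.87781019e+00]), 'contact_force': array([ 0.38539089, -0.26118116, -0.25437284]), 'moment': array([-0.02341708, -0.00838508,  0.01828408]), 'grip_width': 91.70055471812877}
scene {'fx': 450.6294100065063, 'fy': 450.6294100065063, 'cx': 249.7246485559822, 'cy': 193.596770281199, 'world_to_cam': array([[ 5.37900370e-01,  8.43007965e-01, -8.73672415e-04,
        -3.93256076e+02],
       [ 7.20962187e-01, -4.60562904e-01, -5.17779236e-01,
        -3.14999844e+02],
       [-4.36894401e-01,  2.77883758e-01, -8.55513822e-01,
         1.57305863e+03],
       [ 0.00000000e+00,  0.00000
[... 271 characters left out ...]
.85846637e-01, -1.24221849e-02, -1.67188805e-01,
         5.88276730e+02],
       [ 1.67348874e-01, -1.32059447e-02, -9.85809291e-01,
         9.20410759e+02],
       [ 0.00000000e+00,  0.00000000e+00,  0.00000000e+00,
         1.00000000e+00]])}
{'fx': 297.3186396354542, 'fy': 297.3186396354542, 'cx': 256.4359266661891, 'cy': 190.905824358007, 'hand_eye': array([[-3.13305270e-04, -9.56691382e-01, -2.91103937e-01,
         7.91390677e+01],
       [ 9.99998856e-01, -7.30604783e-04,  1.32481337e-03,
        -5.17764818e-01],
       [-1.48011946e-03, -2.91103189e-01,  9.56690516e-01,
        -1.57914627e+02],
       [ 0.00000000e+00,  0.00000000e+00,  0.00000000e+00,
         1.00000000e+00]])}
```

View pics/top0.png

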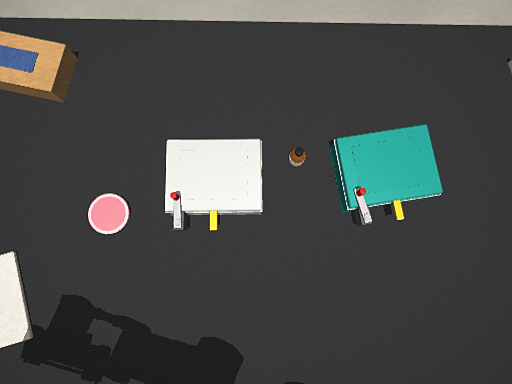

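View pics/scene0.png

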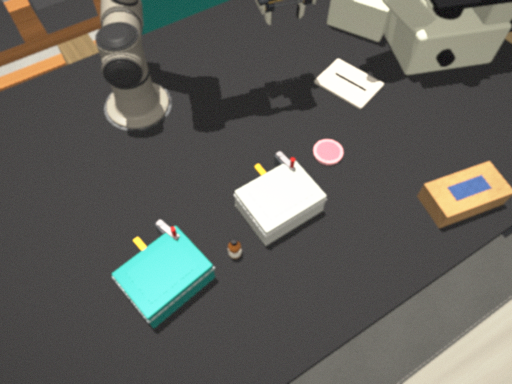

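Top view: the teal case is on the right (lid corners about (336,139), (427,125), (441,194), (349,210)), its peg near (362,191) and its tab near (399,210). The grey case is in the middle, the bottle at (297,156) and the dish at (109,213). I'll enlarge the teal case.

```bash
python3 - <<'E'
import cv2
im=cv2.imread("pics/top0.png")[115:235,320:450]
cv2.imwrite("pics/crop0.png",cv2.resize(im,None,fx=5,fy=5,interpolation=cv2.INTER_CUBIC))
E
```

```text
(no output)
```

View pics/crop0.png

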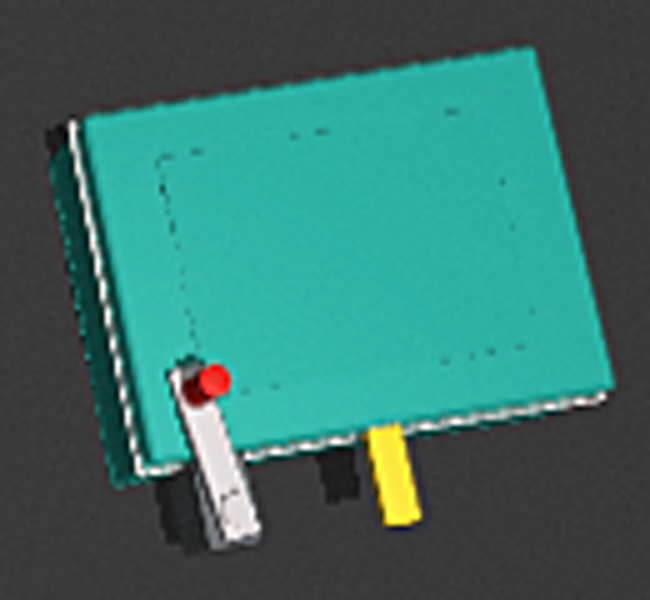

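Crop readings: lid corners (82,118), (534,48), (612,387), (147,465); peg top (215,380); tab tip (402,521). Next I fit the case pose to these.

```bash
cat > h.py <<'E'
import numpy as np
from plant import sensors, imaging
from scipy.spatial.transform import Rotation as Ro
from scipy.optimize import least_squares
def proj(n,P):
    c=imaging.calibration(n);P=np.atleast_2d(P);T=c["world_to_cam"]
    q=P@T[:3,:3].T+T[:3,3]
    return np.c_[c["fx"]*q[:,0]/q[:,2]+c["cx"],c["fy"]*q[:,1]/q[:,2]+c["cy"]]
def c2w(p,P):
    c,s=np.cos(p[2]),np.sin(p[2]);P=np.atleast_2d(P).astype(float)
    return np.c_[p[0]+c*P[:,0]-s*P[:,1],p[1]+s*P[:,0]+c*P[:,1],P[:,2]]
def peg(a,z=118): return [-105+53*np.cos(a),75+53*np.sin(a),z]
def tab(t): return [80-190*np.cos(t)+8*np.sin(t),0,70.5+190*np.sin(t)+8*np.cos(t)]
def rel(W):
    "grasp-point world targets -> tool-frame shift from the present measured pose"
    o=sensors.get_obs();R=Ro.from_euler("xyz",o["tcp_rot"]).as_matrix()
    return (np.atleast_2d(W)-[0,0,19]-o["tool_pos"])@R
E
python3 - <<'E'
from h import *
px=np.array([[82,118],[534,48],[612,387],[147,465],[215,380],[402,521]])/5+[320,115]-.4
M=np.array([[80,105,86.5],[80,-105,86.5],[-80,-105,86.5],[-80,105,86.5],peg(0,131.5),[-122,0,83.5]])
f=lambda p:(proj("top",c2w(p,M))-px).ravel()
r=least_squares(f,[600,-200,0.1])
print(r.x,np.round(r.fun.reshape(-1,2),1))
np.save("case.npy",r.x);p=r.x
for n,x in(("peg",peg(0)),("peg1.7",peg(1.7)),("tab",tab(0)),("tab70",tab(1.25))):
    w=c2w(p,x)[0];print(n,w.round(1),np.hypot(*w[:2]).round(),proj("scene",w).round(),rel(w).round(1))
print(Ro.from_euler("xyz",sensors.get_obs()["tcp_rot"]).as_matrix().round(3))
E
```

```text
[ 6.32373960e+02 -2.06915882e+02  1.70489907e-01] [[-1.3 -0.7]
 [-0.3 -0.7]
 [ 0.4  0.9]
 [-0.4  0.3]
 [ 2.2 -0.7]
 [-0.7  0.7]]
peg [ 568.4 -141.8  118. ] 586.0 [[171. 231.]] [[-585.8 -513.1  127.7]]
peg1.7 [ 500.5 -100.2  118. ] 510.0 [[173. 205.]] [[-509.4 -490.6  127.7]]
tab [ 524.  -225.6   78.5] 570.0 [[138. 240.]] [[-564.8 -605.5  167.3]]
tab70 [ 659.7 -202.2  253.3] 690.0 [[157. 248.]] [[-689.7 -547.8   -7.6]]
[[-0.965  0.261 -0.001]
 [ 0.261  0.965 -0.001]
 [ 0.    -0.001 -1.   ]]
```

The fit is good, with residuals of 1.3 px or less on the case. The peg is off by about 4 mm, so the lever seems to stand at roughly 0.08 rad. Now I move above the peg, jaws at 45° and partly closed as a cage.

Emit:
arm_command --increments '[0.5, -584, -509.5, 40, 110, 0.5, -584, -509.5, 40, 110, 0.5, -584, -509.5, 40, 110, 0.5, -584, -509.5, 40, 110, 0.5, -584, -509.5, 40, 110, 0.5, -584, -509.5, 40, 110, 0.5, -584, -509.5, 40, 110, 0.5, -584, -509.5, 40, 110, 0.5, -584, -509.5, 40, 110, 0.5, -584, -509.5, 40, 110, 0.5, -584, -509.5, 40, 110, 0.5, -584, -509.5, 40, 110, 0.5, -584, -509.5, 40, 110, 0.5, -584, -509.5, 40, 110, 0.5, -584, -509.5, 40, 110, 0.5, -584, -509.5, 40, 110, 0.5, -584, -509.5, 40, 110, 0.5, -584, -509.5, 40, 110]'

```text
time: 2.35
tool_pos: [567.8, -136.8, 187.0]
tcp_rot: [3.141, -0.0, 0.959]
contact_force: [-0.2, 0.5, -0.1]
grip_width: 46.0
```

```bash
python3 - <<'E'
from h import *
import cv2
o=sensors.get_obs();print(o)
p=np.load("case.npy")
im=imaging.capture("wrist");cv2.imwrite("pics/w1.png",cv2.resize(im,(768,576)))
# pixel prediction in wrist cam of peg top
c=imaging.calibration("wrist");H=np.linalg.inv(c["hand_eye"]);R=Ro.from_euler("xyz",o["tcp_rot"]).as_matrix()
def wp(P):
    q=H[:3,:3]@(R.T@(P-o["tool_pos"]))+H[:3,3];r=np.hypot(q[0],q[1]);t=np.arctan2(r,q[2])
    return np.array([c["cx"],c["cy"]])+c["fx"]*t*q[:2]/r
for a in(0,.08,.16):print(a,(wp(c2w(p,peg(a,131.5))[0])*1.5).round())
print("tab tip",wp(c2w(p,[-122,0,83.5])[0])*1.5,"corner",wp(c2w(p,[-80,105,86.5])[0])*1.5)
for a in(.08,.4,.7,1,1.3,1.5,1.75):print(a,rel(c2w(p,peg(a,122))).round(1))
E
```

```text
{'time': 2.35, 'joint_positions': array([-3.67647561e-01,  4.81726431e-01,  1.41734672e+00,  1.14339287e-04,
        1.24217017e+00,  2.44460013e-01]), 'dq': array([-0.0030542 ,  0.00638959, -0.00373291, -0.0002823 ,  0.0009184 ,
       -0.00074596]), 'tau': array([ 6.05918700e-02, -4.99274540e+01, -2.40732211e+01,  8.65087705e-02,
        1.79245323e-02,  1.16648240e-03]), 'tool_pos': array([ 567.75784773, -136.76932837,  187.00702705]), 'tcp_rot': array([ 3.14127991e+00, -1.89564551e-04,  9.58651899e-01]), 'contact_force': array([-0.15236772,  0.47651687, -0.1279965 ]), 'moment': array([-0.07003705,  0.11465794,  0.00806139]), 'grip_width': 46.011850345395416}
0 [392. 319.]
0.08 [386. 314.]
0.16 [379. 309.]
tab tip [394.45801058 429.39492383] corner [323.47208729 289.9745722 ]
0.08 [[-0.8  0.2 84. ]]
0.4 [[  8.  -14.2  84. ]]
0.7 [[ 11.7 -29.6  84. ]]
1 [[ 10.8 -45.4  84. ]]
1.3 [[  5.2 -60.3  83.9]]
1.5 [[ -0.9 -68.9  83.9]]
1.75 [[-10.7 -77.8  83.9]]
```

View pics/w1.png

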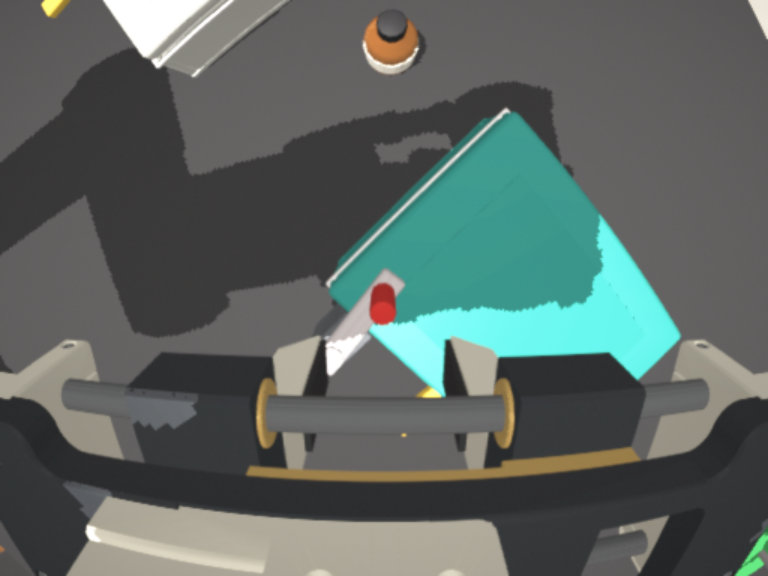

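The wrist view shows the peg top at about (382,313); the prediction for 0.08 rad was (386,314), so they agree. I descend with the cage around the peg and sweep the arc.

Emit:
arm_command --increments '[0.5, -1, 0, 40, 0, 0.5, -1, 0, 84, 0, 0.5, -1, 0, 84, 0, 0.7, -1, 0, 84, 0, 0.7, -1, 0, 84, 0, 0.7, 3.5, -7, 84, 0, 0.7, 8, -14, 84, 0, 0.7, 10, -22, 84, 0, 0.7, 11.7, -30, 84, 0, 0.7, 11.5, -37.5, 84, -6, 0.7, 10.8, -45.5, 84, -12, 0.7, 8, -53, 84, -18, 0.7, 5, -60, 84, -24, 0.7, 2, -64.5, 84, -29, 0.7, -1, -69, 84, -34, 0.7, -6, -73.5, 84, -38, 0.7, -11, -78, 84, -42, 0.7, -11, -78, 84, -42]'

```text
time: 4.65
tool_pos: [496.6, -101.1, 102.5]
tcp_rot: [-3.14, -0.001, 1.69]
contact_force: [-1.0, -1.4, -0.3]
grip_width: 27.3
```

```bash
python3 - <<'E'
from h import *
import cv2
o=sensors.get_obs();print(o["tool_pos"],o["contact_force"],o["grip_width"])
im=imaging.capture("top")[95:255,300:470];cv2.imwrite("pics/t2.png",cv2.resize(im,None,fx=3.5,fy=3.5,interpolation=cv2.INTER_CUBIC))
E
```

```text
[ 496.55556797 -101.07242068  102.51482969] [-0.97420629 -1.39049899 -0.30448587] 27.32836934274881
```

View pics/t2.png

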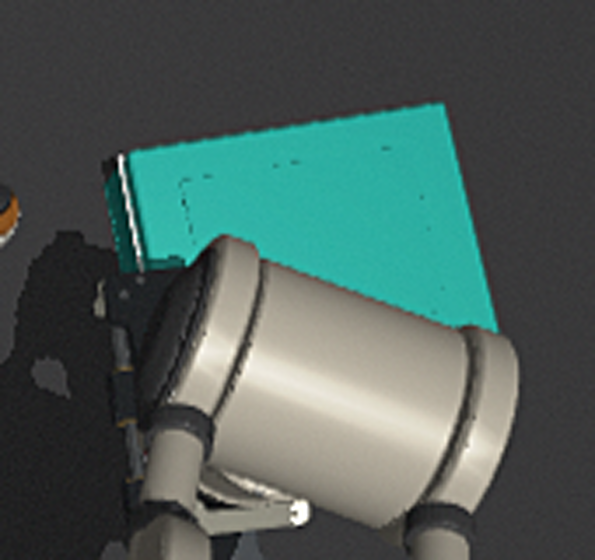

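The arm hides the latch here. I'll rise, move over the tab, then look with the wrist camera.

Emit:
arm_command --increments '[0.7, 0, 0, -40, 0, 0.7, 0, 0, -78, 0, 0.7, 0, 0, -78, 0, 0.5, -127, 12.5, -78, 87, 0.5, -127, 12.5, -78, 87, 0.5, -127, 12.5, -78, 87, 0.5, -127, 12.5, -78, 87, 0.5, -127, 12.5, -78, 87, 0.5, -127, 12.5, -78, 87, 0.5, -127, 12.5, -78, 87, 0.5, -127, 12.5, -78, 87, 0.5, -127, 12.5, -78, 87, 0.5, -127, 12.5, -78, 87, 0.5, -127, 12.5, -78, 87]'

```text
time: 6.45
tool_pos: [525.2, -225.9, 180.4]
tcp_rot: [-3.141, 0.0, 0.174]
contact_force: [-0.7, 0.1, 0.4]
grip_width: 46.0
```

```bash
python3 - <<'E'
from h import *
import cv2
o=sensors.get_obs();print(o["tool_pos"],o["tcp_rot"],o["joint_positions"])
p=np.load("case.npy")
im=imaging.capture("wrist");cv2.imwrite("pics/w3.png",cv2.resize(im,(768,576)))
c=imaging.calibration("wrist");H=np.linalg.inv(c["hand_eye"]);R=Ro.from_euler("xyz",o["tcp_rot"]).as_matrix()
def wp(P):
    q=H[:3,:3]@(R.T@(P-o["tool_pos"]))+H[:3,3];r=np.hypot(q[0],q[1]);t=np.arctan2(r,q[2])
    return (np.array([c["cx"],c["cy"]])+c["fx"]*t*q[:2]/r)*1.5
for a in(1.3,1.45,1.6,1.75):print(a,wp(c2w(p,peg(a,131.5))[0]).round())
for x in([-122,8,83.5],[-122,-8,83.5],[-80,8,83.5],[-80,-8,83.5],[-80,105,86.5],[-80,-105,86.5],[-105,75,95.5]):print(x,wp(c2w(p,x)[0]).round())
for t in np.arange(0,1.36,.1):print(round(t,1),rel(c2w(p,tab(t))).round(1))
E
```

```text
[ 525.21316831 -225.9215802   180.40532416] [-3.14118923e+00  3.85766324e-04  1.74389910e-01] [-5.40283100e-01  4.66253867e-01  1.46259214e+00  5.53874277e-05
  1.21330241e+00  8.56103998e-01]
1.3 [148. 281.]
1.45 [148. 295.]
1.6 [149. 309.]
1.75 [153. 322.]
[-122, 8, 83.5] [371. 309.]
[-122, -8, 83.5] [397. 309.]
[-80, 8, 83.5] [370. 241.]
[-80, -8, 83.5] [398. 241.]
[-80, 105, 86.5] [211. 243.]
[-80, -105, 86.5] [558. 244.]
[-105, 75, 95.5] [256. 287.]
0.0 [[ -1.2  -0.6 121.1]]
0.1 [[  0.5  -0.6 102.1]]
0.2 [[ 4.2 -0.6 83.5]]
0.3 [[ 9.6 -0.6 65.3]]
0.4 [[16.9 -0.6 47.7]]
0.5 [[25.9 -0.5 30.9]]
0.6 [[36.5 -0.5 15.2]]
0.7 [[48.6 -0.4  0.5]]
0.8 [[ 62.1  -0.4 -12.8]]
0.9 [[ 76.9  -0.4 -24.8]]
1.0 [[ 92.8  -0.3 -35.2]]
1.1 [[109.7  -0.2 -43.9]]
1.2 [[127.4  -0.2 -51. ]]
1.3 [[ 1.456e+02 -1.000e-01 -5.620e+01]]
```

View pics/w3.png

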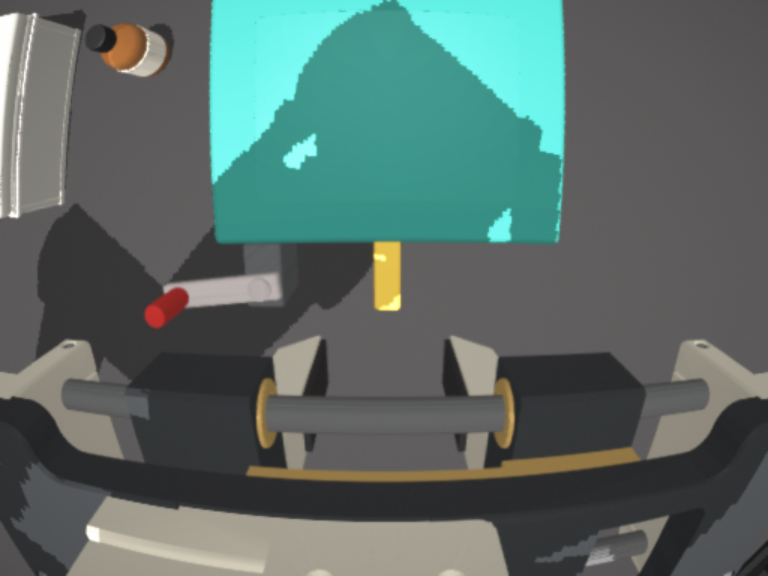

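Peg top at (155,316), so the latch is at about 1.65 rad, clear of the lid. The tab spans columns 374–401 with its tip at row 309, about 2 mm to the right of the prediction. I descend and pinch it.

Emit:
arm_command --increments '[0.5, -1, 1.5, 50, 0, 0.5, -1, 1.5, 95, 0, 0.5, -1, 1.5, 121, 0, 0.5, -1, 1.5, 121, 0, 1, -1, 1.5, 121, 0, 1, -1, 1.5, 121, 0, 1, -1, 1.5, 121, 0, 1, -1, 1.5, 121, 0, 1, -1, 1.5, 121, 0, 1, -1, 1.5, 121, 0]'

```text
time: 7.75
tool_pos: [524.8, -227.2, 60.5]
tcp_rot: [-3.141, -0.001, 0.173]
contact_force: [0.3, 4.0, 5.9]
grip_width: 15.7
```

Emit:
arm_command --increments '[1, 0.5, 0, -9.5, 0, 1, 1.7, 0, -19, 0, 1, 3, 0, -28, 0, 1, 5.4, 0, -37.6, 0, 1, 8, 0, -47, 0, 1, 10.8, 0, -55.8, 0, 1, 14.5, 0, -65, 0, 1, 18, 0, -73.4, 0, 1, 18, 0, -73.4, 0]'

```text
time: 8.88
tool_pos: [542.5, -224.1, 134.2]
tcp_rot: [-3.141, -0.0, 0.173]
contact_force: [-0.9, 6.0, -0.7]
grip_width: 15.7
```

Emit:
arm_command --increments '[1, 4.5, 0, -8.5, 0, 1, 9, 0, -17, 0, 1, 14, 0, -25, 0, 1, 19.6, 0, -32.6, 0, 1, 25.5, 0, -40, 0, 1, 31.7, 0, -47.2, 0, 1, 38, 0, -54, 0, 1, 45.2, 0, -60.6, 0, 1, 52.5, 0, -67, 0, 1, 60, 0, -72.6, 0, 1, 68, 0, -78, 0, 1, 76, 0, -83, 0, 1, 84, 0, -87.5, 0, 1, 93, 0, -91.6, 0, 1, 101.5, 0, -95.3, 0, 1, 110.5, 0, -98.6, 0, 1, 119.5, 0, -101.5, 0, 1, 128.7, 0, -104, 0, 1, 128.7, 0, -104, 0, 1, 128.7, 0, -104, 0]'

```text
time: 11.38
tool_pos: [669.5, -201.9, 238.0]
tcp_rot: [-3.141, -0.001, 0.173]
contact_force: [-0.8, 5.2, -2.3]
grip_width: 15.7
```

```bash
python3 - <<'E'
from h import *
import cv2
o=sensors.get_obs();print(o["tool_pos"],o["contact_force"],o["moment"],o["grip_width"])
p=np.load("case.npy");print((c2w(p,tab(1.3))-[0,0,19]).round(1))
a=imaging.capture("scene")[170:350,60:260];cv2.imwrite("pics/s4.png",cv2.resize(a,None,fx=3,fy=3,interpolation=cv2.INTER_CUBIC))
E
```

```text
[ 669.53140407 -201.85705987  237.9564871 ] [-0.81247296  5.19483622 -2.29479409] [0.74250225 0.63013122 0.00467469] 15.706913845336985
[[ 668.7 -200.7  236.7]]
```

View pics/s4.png

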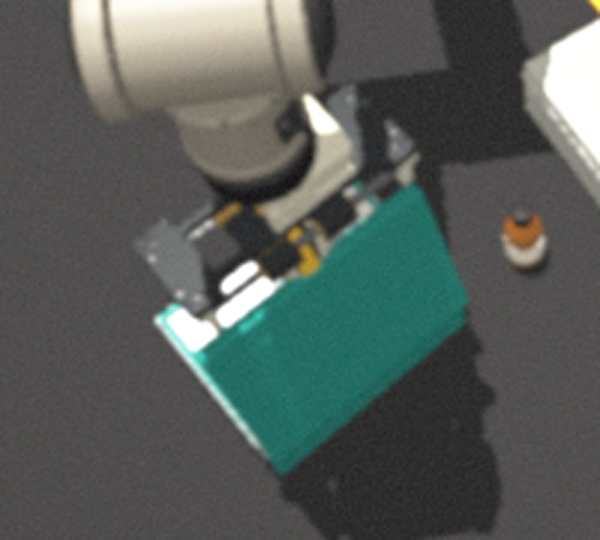

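The scene view shows the lid standing steep, its back face turned to the camera, with the tab still in the fingers near (305,260). The TCP is within 2 mm of where a 1.3 rad lid would put it. I release, rise and back off.

Emit:
arm_command --increments '[0.5, 0, 0, 0, 0, 0.5, 0, 0, 0, 0, 0.5, 0, 0, 0, 0, 0.5, 0, 0, 0, 0, 0.5, 0, 0, -20, 0, 0.5, 0, 0, -50, 0, 0.5, 0, 0, -90, 0, 0.5, 0, 0, -110, 0, 0.5, 0, 0, -110, 0, 0.5, -60, 0, -110, 0, 0.5, -120, 0, -110, 0, 0.5, -180, 0, -110, 0, 0.5, -230, 0, -110, 0, 0.5, -230, 0, -110, 0, 0.5, -230, 0, -110, 0, 0.5, -230, 0, -110, 0]'

```text
time: 13.42
tool_pos: [443.4, -241.8, 346.3]
tcp_rot: [-3.141, 0.0, 0.174]
contact_force: [-0.6, 0.3, 0.2]
grip_width: 45.8
```

```bash
python3 - <<'E'
from h import *
import cv2
o=sensors.get_obs();print(o["tool_pos"],o["contact_force"],o["dq"].round(4),o["grip_width"])
p=np.load("case.npy")
for t in(1.1,1.2,1.3,1.4):
    # tab tip: 12 mm beyond grip point
    P=[80-202*np.cos(t)+8*np.sin(t),0,70.5+202*np.sin(t)+8*np.cos(t)]
    print(t,proj("scene",c2w(p,P)).round(1),proj("top",c2w(p,P)).round(1))
for a in(1.3,1.5,1.65):print(a,proj("scene",c2w(p,peg(a,131.5))).round(1),proj("top",c2w(p,peg(a,131.5))).round(1))
a=imaging.capture("scene");b=imaging.capture("top")
cv2.imwrite("pics/st5.png",cv2.hconcat([cv2.resize(a[150:350,60:260],(400,400)),cv2.resize(b[80:280,270:470],(400,400))]))
E
```

```text
[ 443.39965352 -241.77368494  346.33541886] [-0.58893271  0.26526545  0.23755703] [ 0.0026  0.0027 -0.0032 -0.002   0.003  -0.0023] 45.78937406888391
1.1 [[148.1 238.4]] [[416.8 147.4]]
1.2 [[152.4 242.6]] [[416.1 136.5]]
1.3 [[157.1 247.4]] [[414.9 125.3]]
1.4 [[162.2 252.9]] [[413.3 114.2]]
1.3 [[176.6 207.8]] [[344.3 212.2]]
1.5 [[174.8 204.9]] [[344.4 217.3]]
1.65 [[173. 203.]] [[345.2 221.1]]
```

View pics/st5.png

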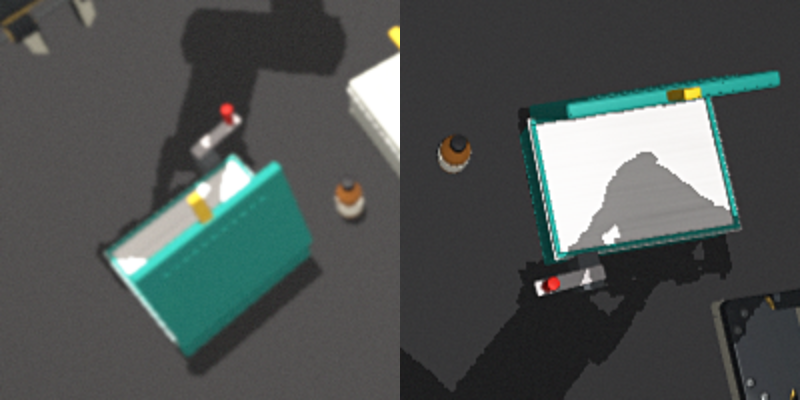

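In the last views the tab tip in the top camera is at about (415,127), so the lid is at about 1.29 rad. The peg is at (346,222), so the latch is at about 1.65 rad. The bottle stands and the arm is clear, so I hand in.

```bash
python3 -c "
from plant import ticket
print(ticket.close_job())"
```

```text
the job is handed in; nothing more can be done
None
```

The teal case's latch is swung clear and its lid is standing open; I handed the job in at about 13.5 s of the 50 s allowed. I caged the red peg between half-closed fingers and swung the lever round. Then I pinched the yellow tab, raised the lid along its hinge arc, released it and backed the arm away.

**Last checks, from the images:**
- **Latch:** at about 1.65 rad, against the 1.33 needed.
- **Lid:** at about 1.29 rad (74°), against the 1.04 needed.
- **Robot:** gripper open and clear of everything, with contact force near zero.
- **Bystanders:** the bottle was upright and looked unmoved in the last views. The arm stayed well above the grey case and dish, but I did not measure their positions again.

**Disagreements:**
- The peg started about 4 mm from where a fully closed latch would put it, so the lever stood at about 0.08 rad at the start.
- The wrist camera put the tab about 2 mm to the side of the pose I had fitted. I corrected for both before moving in.

The hand-in reported no verdict.

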